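# Hold a vacuum filter cap at its half-turn bleed mark

### The arm

A 6-joint arm with a two-finger parallel gripper is mounted at the origin on the work surface. World frame = base frame: x ahead of the robot, y to its left, z up, the work surface at z = 0. Lengths are in mm, angles in rad, forces in N, time in s.
With the tool pointing down it reaches from about 350 to 875 mm from the base axis. Payload 4.2 kg.
Tool frame: the origin (TCP) lies at the very end of the fingers, on their centre line; the grasp point (between the pads) lies 19 mm behind it (arm.tcp_to_grasp is the x of the grasp point in the tool frame, in mm); x points along the fingers, z is the direction in which the jaws open and shut, and the axes are right-handed (so a half turn about x gives the same grasp; the last joint's range is limited). The gripper opens to 85 mm and grips with 20 to 120 N. Pads are 22 mm wide; open, the fingers measure 114 mm over their backs; the gripper's body (76 mm by 85 mm) begins 54 mm behind the grasp point. The pads swing forward as they close: fully open they stand 13 mm farther back than shut.
Start: joints at [1.468, 0.385, 0.008, 0, -1.194, -0.259], TCP at [221.191, 584.529, 231.312] pointing down, gripper open.
Joint ranges: [-3.14, 3.14], [-1.21, 2.06], [-1.07, 1.41], [-3.16, 2.05], [-2.99, -0.16], [-3.1, 3.1]. Speed limits (rad/s): [2.79, 2.79, 3.14, 3.14, 3.14, 3.14].

### API

Orientations are given as a unit quaternion [x, y, z, w].
In Python, from bench import status, get_image, job, arm gives the robot as it stands.
- The arm moves only by the tool apply_moves, never from a script. Its argument "targets" is text: rows parted by semicolons, each of 5 numbers parted by spaces: the shift along the tool's x, y, z in mm, then the turn about the tool's x in degrees, then the gripper's target within -1 to 1 (shut at 1, half-way at 0, fully open at -1). In form: dx dy dz spin hand; .... A call has 1 to 10 rows; each row is the pose to reach, as a shift and turn from the pose commanded when the call began, along the tool's axes at that moment; what a row does not reach only later rows make up. A row lasts 1/12 s, in which the tool goes at most 41.7 mm and 7.16 degrees, less where a joint would pass 70% of its speed; a pose out of reach is approached as far as the arm can. A call with a gripper value outside its range is refused whole. The fingers move at their own pace and stop on an object; the grip force is fixed at half the most. Time passes only in rows, so rows that repeat a pose let the fingers close. It gives the time, the measured TCP pose, the force and the opening at its end, in the units of the state.
- status.read_state(): the state, without advancing time (a new reading comes with each control period).
- get_image(name): name is "scene" or "side" or "wrist"; returns a dict with "img" (400x640x3 uint8, red, green, blue), "mtx" (3x3 intrinsics, pixels), "world_from_camera" (4x4, takes a point from camera to world coordinates). Camera axes: x right, y down, z forward; pixel columns grow to the right and rows downward; lengths in mm; the calibration is good to about 2 mm. A picture is of the moment at which its call begins. There is no depth.
- job.job_done(): hands the job in, once; it reports no verdict.
The state is a dict: "clock": time; "joints": joint angles; "joint_vel": joint speeds; "joint_efforts": joint torques, N m; "position": TCP position; "ee_rot": TCP orientation; "contact_force": force on the tool from outside, world axes, zero at the start; "wrist_torque": the same for the moment, N m; "gripper_width": finger opening in mm.
Only numpy, scipy, OpenCV 4.12 (cv2) and the standard library are available. Lean on these libraries where they do the work, as an engineer would, in place of code of your own. Each camera call takes 0.05 s, during which the arm holds its last target.

### The job

The vacuum filter pot on the router bench needs its green bayonet cap: pick the cap up by its grip bar, line the bar up with the white marks on the pot's rim and lower the cap fully home, then twist it clockwise (seen from above) until the bar points at the yellow half-turn marks, halfway to the red lock marks, so the remaining vacuum can bleed off. A spring turns the cap back, so finish with the gripper still holding the bar there with the cap seated flat; never turn it on into the lock click, and leave everything else on the bench where it is.

Things in the scene. Friction and masses are not known exactly. Their poses are not given: they have to be found in the camera images.
- cap: Loose bayonet cap, about 150 g, upright on the bench at the start. Origin: centre of its underside; z up. Grey plug 53 mm in diameter, z 0-20 mm, with two lugs on +y and -y; green disc 88 mm in diameter, z 20-28; green grip bar on it, 66 mm long along x, 16 mm thick along y, z 28-66, white stripe on top. The same after a half turn.
- cap_grip (a point): Point on the cap's axis, in the middle of the grip bar, 52 mm above the cap's origin (24 mm above the disc); axes as cap. Pinch the 16 mm bar here from above, fingers closing along the cap's y.
- cap_lug (a point): Outer end of the cap's +y lug, 36 mm from the axis; the -y lug is its mirror. Each lug is 12 mm wide along the cap's x out to 33.5 mm, with a 4 mm wide rib on to 36 mm, and 8 mm high, z 0-8 mm above the cap's origin. Axes as cap.
- pot: Vacuum filter pot fixed to the bench: clear bowl, grey collar 112 mm in diameter, 130 mm high; brass spout on +x, 50 mm up, reaching 100 mm from the axis. Origin: centre of its underside; z up. White rim marks on +x and -x (entry), yellow ones 40 degrees clockwise of these seen from above (half-turn), red ones 80 degrees (lock). Rim and notches are the same after a half turn.
- pot_mouth (a point): Centre of the pot's round mouth, 58 mm in diameter, at rim height, 130 mm above the pot's underside; axes as pot. The cap enters with its x along the pot's x, within about 6 degrees; once home it turns only clockwise from above.
- pot_notch (a point): In the +y lug notch, at rim height, 34 mm from the pot's axis; the -y notch is its mirror. Each is about 20 mm wide along the pot's x and reaches 39 mm from the axis. The lip between the notches is 9.5 mm thick; the lugs turn beneath it with 2.5 mm of play in height.
- half_mark (a point): One of the two yellow half-turn marks on the rim, 50 mm from the axis; the bar must point at it or at its opposite. Past the first 8 degrees a spring resists, 0.07 N m rising to about 0.12 N m here, and turns the cap back if let go. From about 59 degrees ball catches resist too; at about 80 they click in behind the lugs.
- pot_seat (a point): Where the cap's origin lies when it is fully home, disc flat on the rim: on the pot's axis, 20 mm below the rim; axes as pot.
- suction_pod: Bystander: loose vacuum pod, 100 x 100 x 35 mm, black foot, white top with black dots; origin under its centre.
- small_pod: Bystander: loose vacuum pod, 70 x 70 x 30 mm, black foot, white top with black dots; origin under its centre.
- gasket: Bystander: black rubber ring lying flat between cap and pot, 48 mm in diameter, 6 mm high; origin under its centre.
- driver: Bystander: screwdriver lying on the bench beyond cap and pot; origin under its middle.
- spray: Bystander: spray can with yellow label, 52 mm in diameter, 150 mm high; origin under its centre.
- element: Bystander: spare paper filter element, 60 mm in diameter, 75 mm high; origin under its centre.
- star_knob: Bystander: orange clamp knob, 44 mm in diameter, 36 mm high; origin under its centre.
Mind the look-alikes: they are no part of the job. There is more than one size of the cap; the one meant has the size given above.

How it is judged (in metres and radians):
On the way, in this order (a step that is already met when the one before it is completed fails the run):
1. the cap is picked up off the bench (height (world z) of cap above 0.03 m and contact force between the fingers and cap above 0.5 N), for 0.2 s.
2. the cap is fully home in the pot with the bar still near the white marks (horizontal distance between cap and pot_seat below 0.006 m and z of cap in the frame of pot_seat between -0.004 and 0.004 m and angle between the x axis of cap and the x axis of pot, either way round below 0.35 rad), for 0.1 s.
At the end, for the whole second after the job is handed in: The cap sits in the pot, centred within 6 mm, its origin within 4 mm of the seat's height, tilted less than 5 degrees, its bar 30 to 50 degrees clockwise from the white marks (40 is the yellow mark), still, and the fingers hold it (more than 1 N) through the last second (horizontal distance between cap and pot_seat below 0.006 m and z of cap in the frame of pot_seat between -0.004 and 0.004 m and angle between cap's own z axis and vertical below 0.09 rad and angle between the x axis of cap and the x axis of pot, either way round between 0.53 and 0.87 rad and angular speed of cap below 0.25 rad/s and contact force between the fingers and cap above 1 N); the arm keeps its last pose, push and grip.
It fails at once if the cap is turned on into the lock (past about 69 degrees) (horizontal distance between cap and pot_seat below 0.01 m and z of cap in the frame of pot_seat below 0.006 m and angle between the x axis of cap and the x axis of pot, either way round above 1.2 rad).
It fails at once if a bystander is moved by more than 30 mm (distance of any of suction_pod, small_pod, gasket, driver, spray, element, star_knob from where it was at the start of the episode above 0.03 m).
It also fails if it takes over 54 s, if anything falls off the work surface, if the arm or the gripper's body presses on something with over 40 N, if the wrist force passes 120 N, or if a joint passes its speed limit or range.

## Working session

There is one attempt and no reset: what is moved stays moved. The work goes in short steps, Python scripts to look and compute and a tool call to move; the robot and the scene stay as the last step left them, time stands still between calls to the robot, and variables do not carry over. Pictures are saved under pics/ and viewed, and the job is handed in when it is done.

Besides the shell and the picture viewer there is one more tool, called after ">>>" as name(argument=value, ...), one argument or row to a line, values as JSON. apply_moves: Moves the arm, as the interface text tells. Its arguments: {"type":"object","properties":{"targets":{"type":"string"}},"required":["targets"]}

```bash
mkdir -p pics && ls && python3 - <<'E'
from bench import status,get_image,arm
import cv2,numpy as np
s=status.read_state();print(s)
print(arm.tcp_to_grasp)
for n in("scene","side","wrist"):
    d=get_image(n);cv2.imwrite(f"pics/{n}0.png",d["img"][:,:,::-1]);np.savez(f"pics/{n}0.npz",**d)
    print(n,d["mtx"].round(1).tolist(),d["world_from_camera"].round(3).tolist())
E
```

```text
pics
{'clock': 0.0, 'joints': array([ 1.46759468e+00,  3.85544285e-01,  6.64152506e-03, -5.05692716e-04,
       -1.19399508e+00, -2.58620446e-01]), 'joint_vel': array([-0.0001618 ,  0.00047467, -0.00045741,  0.00107771,  0.00069698,
       -0.0003194 ]), 'joint_efforts': array([-8.12630915e-04, -3.92296958e+01,  1.88395303e+01,  4.18630019e+00,
       -4.67234437e-03,  1.23708446e-05]), 'position': array([220.99920265, 584.00518086, 230.23413822]), 'ee_rot': array([-0.58123087, -0.40136612,  0.58244943, -0.40227922]), 'contact_force': array([-0.03046956,  0.41827079, -0.16341054]), 'wrist_torque': array([-0.02993212,  0.03610837,  0.01348982]), 'gripper_width': 85.32652589098892}
-18.700000000000003
scene [[423.0, 0.0, 321.0], [0.0, 423.0, 195.4], [0.0, 0.0, 1.0]] [[-0.69, 0.602, -0.402, 1103.19], [0.724, 0.574, -0.383, 533.978], [-0.0, -0.555, -0.832, 1270.469], [0.0, 0.0, 0.0, 1.0]]
side [[364.4, 0.0, 325.7], [0.0, 364.4, 206.4], [0.0, 0.0, 1.0]] [[0.759, -0.399, 0.514, 11.966], [-0.651, -0.49, 0.58, -604.732], [0.02, -0.775, -0.632, 742.107], [0.0, 0.0, 0.0, 1.0]]
wrist [[330.4, 0.0, 316.0], [0.0, 330.4, 205.9], [0.0, 0.0, 1.0]] [[-0.354, -0.892, -0.282, 292.876], [-0.935, 0.338, 0.105, 556.503], [0.002, 0.301, -0.954, 371.413], [0.0, 0.0, 0.0, 1.0]]
```

View pics/scene0.png

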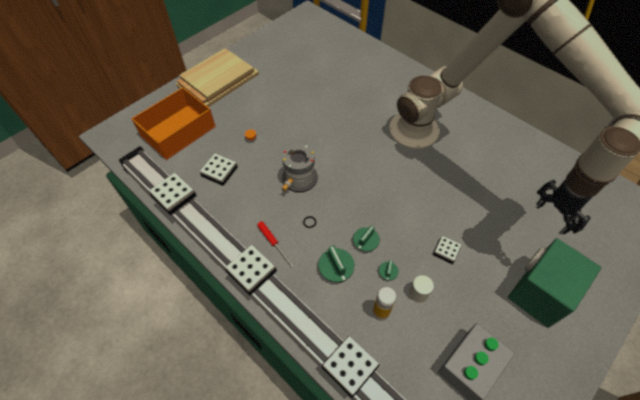

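View pics/side0.png

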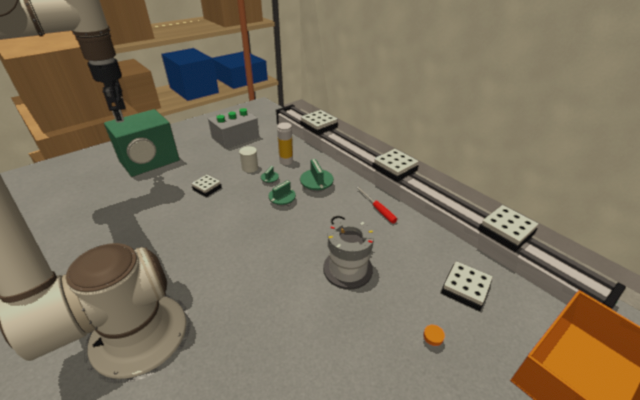

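View pics/wrist0.png

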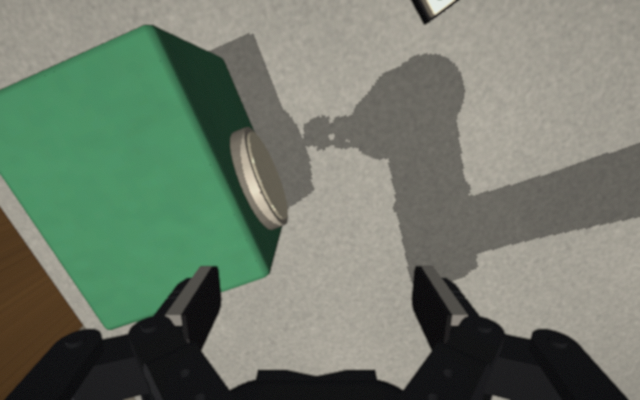

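Three green caps in the scene view: large (336,264), medium (366,238), small (388,270). I'll enlarge these and the pot.

```bash
cat > h.py <<'E'
import numpy as np,cv2
def load(n): return dict(np.load(f"pics/{n}.npz"))
def ray(d,u,v,z):
    T=d["world_from_camera"];r=T[:3,:3]@np.linalg.inv(d["mtx"])@np.array([u,v,1.]);o=T[:3,3]
    return o+r*(z-o[2])/r[2]
def proj(d,p):
    T=d["world_from_camera"];p=np.atleast_2d(p);c=(p-T[:3,3])@T[:3,:3];q=c@d["mtx"].T
    return q[:,:2]/q[:,2:]
def crop(d,name,x0,y0,x1,y1,k):
    im=d["img"][y0:y1,x0:x1,::-1];im=cv2.resize(im,None,fx=k,fy=k,interpolation=cv2.INTER_CUBIC);cv2.imwrite(f"pics/{name}.png",im)
E
python3 - <<'E'
from h import *
d=load("scene0");crop(d,"c1",310,215,410,290,8);crop(d,"c2",265,135,335,235,6)
d=load("side0");crop(d,"c3",255,145,345,215,8);crop(d,"c4",310,205,390,290,7)
E
```

```text
(no output)
```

View pics/c1.png

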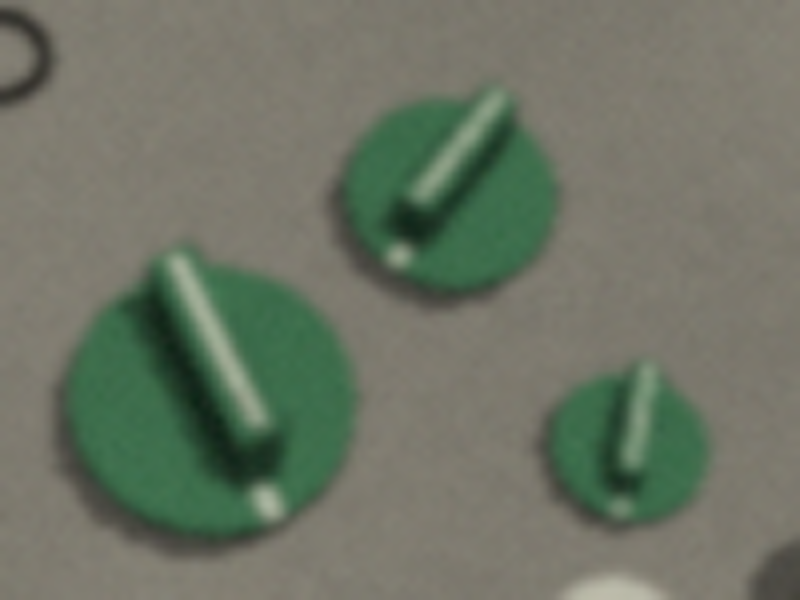

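View pics/c2.png

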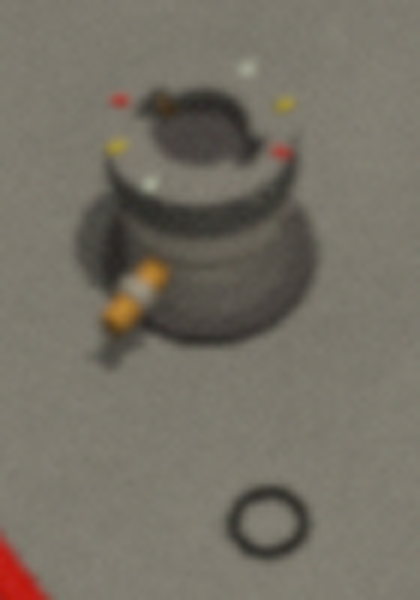

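View pics/c3.png

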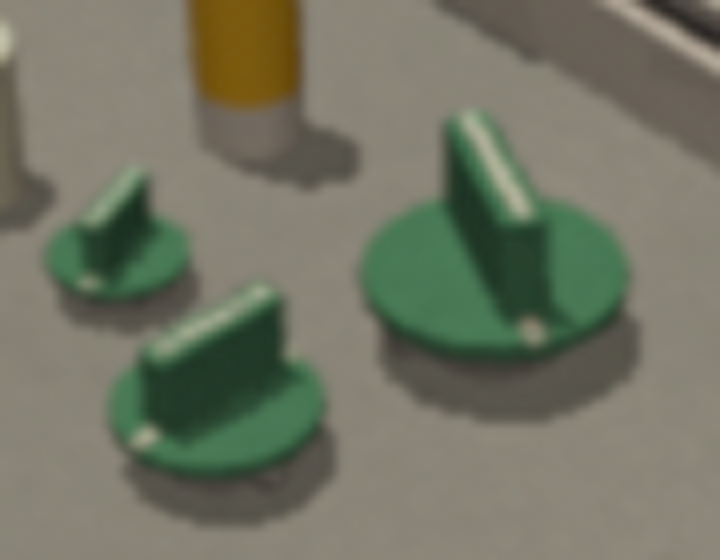

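View pics/c4.png

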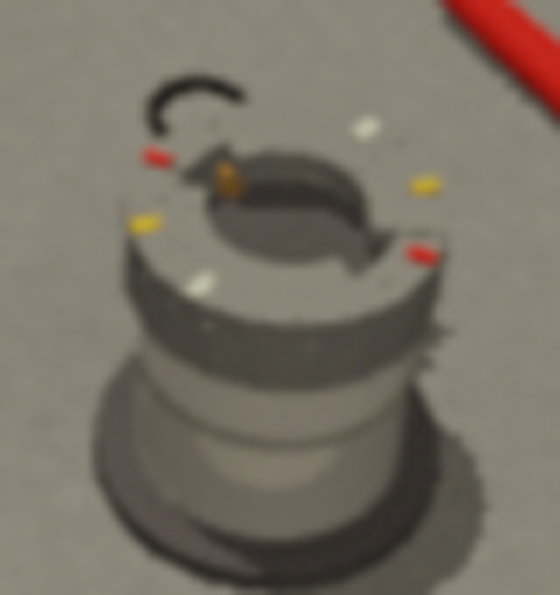

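```bash
python3 - <<'E'
from h import *
s=load("scene0");w=load("side0")
def P(d,x0,y0,k,l,z): return np.array([ray(d,x0+(a+.5)/k-.5,y0+(b+.5)/k-.5,z) for a,b in l])
# discs by segmentation of green in scene at z=28 : min/max
for nm,l in dict(big=[(66,400),(357,400)],med=[(343,190),(558,195)],small=[(548,448),(710,450)]).items():
    p=P(s,310,215,8,l,28);print(nm,np.linalg.norm(p[1]-p[0]),p.mean(0))
for nm,l in dict(big=[(360,275),(630,275)],med=[(108,405),(326,405)],small=[(45,258),(190,255)]).items():
    p=P(w,255,145,8,l,28);print(nm,np.linalg.norm(p[1]-p[0]),p.mean(0))
# bars stripe ends at z66
for nm,d,a,l in [("scene",s,(310,215,8),[(498,92),(418,203)]),("side",w,(255,145,8),[(268,288),(157,354)])]:
    p=P(d,*a,l,66);v=p[1]-p[0];print("medbar",nm,p.mean(0),np.linalg.norm(v),np.degrees(np.arctan2(v[1],v[0])))
print('mark',P(s,310,215,8,[(398,256)],28),P(w,255,145,8,[(145,438)],28))
for nm,d,a,l in [("scene",s,(265,135,6),[(246,69),(151,184),(285,104),(117,147),(120,101),(282,153)]),
 ("side",w,(310,205,7),[(366,127),(200,285),(145,223),(425,185),(157,158),(422,255)])]:
    p=P(d,*a,l,130);print(nm,"pot centre",p.mean(0))
    for i in (0,2,4):
        v=p[i+1]-p[i];print(p[i:i+2].mean(0),np.linalg.norm(v),np.degrees(np.arctan2(v[1],v[0])))
E
```

```text
big 115.78610399622328 [662.17066132 179.52469137  28.        ]
med 88.71432624505616 [525.55723783 188.21777883  28.        ]
small 63.83244975351204 [564.00991917 312.8934243   28.        ]
big 115.23121689294048 [665.57089966 183.29195325  28.        ]
med 87.19333566934067 [520.93366758 183.23634166  28.        ]
small 61.68066148089889 [548.50877106 295.64092442  28.        ]
medbar scene [525.17210366 187.71491838  66.        ] 61.95221098585765 8.811475218404233
medbar side [524.42756178 187.08532206  66.        ] 60.25426516314302 -171.4754597860176
mark [[562.63817643 191.59932293  28.        ]] [[486.45805617 183.60712135  28.        ]]
scene pot centre [ 487.87828808 -162.46516092  130.        ]
[ 488.14782386 -163.11718957  130.        ] 99.69898408640955 12.08524446680299
[ 487.15147443 -162.28909243  130.        ] 100.99813108706695 -28.03738576555451
[ 488.33556594 -161.98920075  130.        ] 101.9907230093589 111.49927810480776
side pot centre [ 488.53722266 -161.27916105  130.        ]
[ 488.76710737 -160.81392634  130.        ] 102.19193181991984 -168.07454971025092
[ 488.66072254 -161.14321834  130.        ] 101.1142959629621 -28.437607101256127
[ 488.18383806 -161.88033848  130.        ] 101.42937461805113 -68.21088210532503
```

Discs measure 88 mm for the medium cap, 115 mm for the large one and 62 mm for the small one. The medium cap at scene (366,238), centre about (525,187), is the one meant. The pot marks agree in both views: centre about (488,-162), white marks at 12°, yellow at -28°, red at -68°.

```bash
cat >> h.py <<'E'
from scipy.spatial.transform import Rotation as R
def go(tgt,yaw):
    """tgt TCP world, yaw = desired angle of jaw z axis (deg, mod 180)"""
    from bench import status
    s=status.read_state();Rm=R.from_quat(s["ee_rot"]).as_matrix()
    d=Rm.T@(np.array(tgt)-s["position"]);a=np.degrees(np.arctan2(Rm[1,2],Rm[0,2]))
    sp=-(yaw-a);sp=(sp+90)%180-90
    print("pos",s["position"].round(1),"xaxis",Rm[:,0].round(4),"jaw yaw",a.round(2),"shift",d.round(1),"spin",round(sp,2),"j",s["joints"].round(3),"F",s["contact_force"].round(2),"T",s["wrist_torque"].round(3),"w",round(s["gripper_width"],1),"t",s["clock"])
E
python3 - <<'E'
from h import *
go((525,187,231),98.6)
E
```

```text
pos [221.1 584.1 230.5] xaxis [-5.0e-04 -1.6e-03 -1.0e+00] jaw yaw -110.74 shift [-1.000e-01  4.249e+02  2.638e+02] spin -29.34 j [ 1.468  0.385  0.007 -0.    -1.194 -0.259] F [-0.46  0.29  0.38] T [-0.014 -0.059 -0.065] w 85.5 t 0.15
```

>>> apply_moves(
  targets="0 30 19 -3 -1; 0 64 40 -6 -1; 0 98 61 -9 -1; 0 132 82 -12 -1; 0 166 103 -15 -1; 0 200 124 -18 -1; 0 234 145 -21 -1; 0 268 166 -24 -1; 0 302 187 -27 -1; 0 330 205 -29.3 -1",
)

```text
clock: 0.98
position: [458.2, 273.7, 231.2]
ee_rot: [0.461, 0.536, -0.461, 0.536]
contact_force: [0.7, 0.6, -0.5]
gripper_width: 85.6
```

```bash
python3 - <<'E'
from h import *
go((525,187,231),98.6)
E
```

```text
pos [458.2 273.7 231.2] xaxis [-2.e-04 -3.e-04 -1.e+00] jaw yaw -81.33 shift [ 0.2 53.  95.8] spin 0.07 j [ 0.843  0.23  -0.216  0.    -1.126  0.879] F [ 0.7   0.56 -0.46] T [ 0.059 -0.055 -0.024] w 85.6 t 0.9833
```

>>> apply_moves(
  targets="0 13 24 0 -1; 0 26 48 0 -1; 0 40 72 0 -1; 0 53 96 0 -1; 0 53 96 0 -1",
)

```text
clock: 1.4
position: [525.7, 185.9, 230.7]
ee_rot: [0.462, 0.535, -0.463, 0.535]
contact_force: [-0.1, 0.0, -0.3]
gripper_width: 85.7
```

```bash
python3 - <<'E'
from h import *
from bench import get_image
go((525,187,231),98.6)
d=get_image("wrist");cv2.imwrite("pics/wrist1.png",d["img"][:,:,::-1]);np.savez("pics/wrist1.npz",**d)
E
```

```text
pos [525.7 185.9 230.7] xaxis [-6.0e-04 -1.2e-03 -1.0e+00] jaw yaw -81.68 shift [-0.3 -0.5 -1.2] spin -0.28 j [ 6.310e-01  2.710e-01 -1.610e-01  1.000e-03 -1.140e+00  1.085e+00] F [-0.11  0.05 -0.28] T [ 0.064 -0.014 -0.044] w 85.7 t 1.4
```

View pics/wrist1.png

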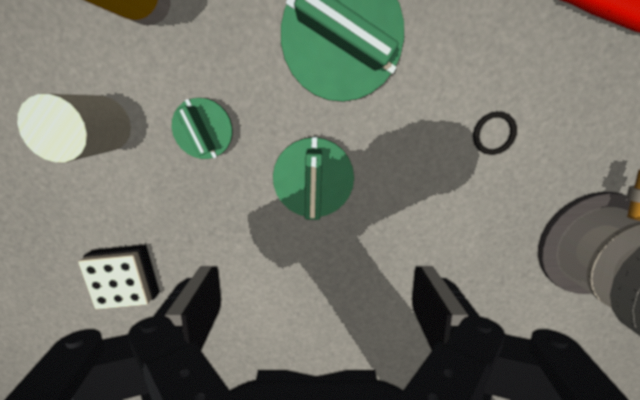

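The cap is in view at (313,178), with its bar nearly upright in the image between the fingers. I'll measure it in an enlarged crop.

```bash
python3 - <<'E'
from h import *
d=load("wrist1");crop(d,"w1c",265,125,365,225,6)
E
```

```text
(no output)
```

View pics/w1c.png

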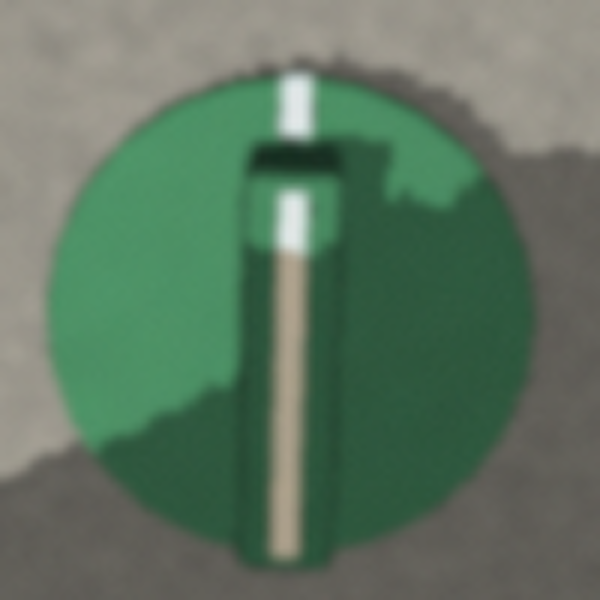

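```bash
python3 - <<'E'
from h import *
d=load("wrist1")
f=lambda a,b,z:ray(d,265+(a+.5)/6-.5,125+(b+.5)/6-.5,z)
p=f(293,190,66);q=f(285,558,66);v=p-q
print("stripe",(p+q)/2,np.linalg.norm(v),np.degrees(np.arctan2(v[1],v[0])))
for (a,b),(c,e) in [((293,172),(284,570))]:
    p=f(a,b,66);q=f(c,e,66);print("bar",(p+q)/2,np.linalg.norm(p-q))
l=f(48,310,28);r=f(535,310,28);print("disc x",(l+r)/2,np.linalg.norm(l-r))
t=f(297,72,28);b=f(288,556,28);print("disc y",(t+b)/2,np.linalg.norm(t-b))
go((525,187,231),98.6)
E
```

```text
stripe [523.38960953 188.11412424  66.        ] 60.32171286884478 6.948823722937166
bar [523.71856274 188.24560041  66.        ] 65.18848081458893
disc x [526.23913338 188.37298333  28.        ] 86.15181720035619
disc y [523.91395771 187.89610463  28.        ] 87.5831225736397
pos [524.7 187.2 230.7] xaxis [-9.e-04 -6.e-04 -1.e+00] jaw yaw -81.65 shift [-0.3  0.2  0.2] spin -0.25 j [ 0.633  0.271 -0.161 -0.    -1.14   1.083] F [-0.57  0.61 -0.34] T [0.066 0.    0.016] w 85.3 t 1.45
```

>>> apply_moves(
  targets="20 0 -0.5 0.5 -1; 45 -0.3 -0.8 1 -1; 70 -0.5 -0.8 1 -1; 95 -0.5 -0.8 1 -1; 120 -0.5 -0.8 1 -1; 140 -0.5 -0.8 1 -1; 158 -0.5 -0.8 1 -1; 174 -0.5 -0.8 1 -1; 180 -0.5 -0.8 1 -1; 180 -0.5 -0.8 1 -1",
)

```text
clock: 2.28
position: [522.0, 189.6, 49.7]
ee_rot: [0.464, 0.532, -0.467, 0.532]
contact_force: [0.2, -0.6, 0.5]
gripper_width: 85.4
```

```bash
python3 - <<'E'
from h import *
from bench import get_image
go((524.2,187.9,34),97.3)
d=get_image("wrist");cv2.imwrite("pics/wrist2.png",d["img"][:,:,::-1]);np.savez("pics/wrist2.npz",**d)
E
```

```text
pos [522.  189.6  49.7] xaxis [-0.0032 -0.0021 -1.    ] jaw yaw -82.39 shift [15.7  2.   2. ] spin 0.31 j [ 0.64   0.468 -0.382 -0.    -0.724  1.064] F [ 0.19 -0.64  0.46] T [-0.027 -0.022  0.026] w 85.4 t 2.2833
```

View pics/wrist2.png

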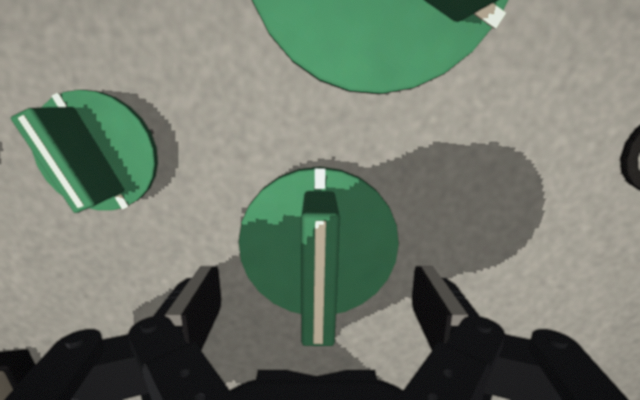

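```bash
python3 - <<'E'
from h import *
d=load("wrist2")
p=ray(d,320,222,66);q=ray(d,319,343,66);v=p-q
print((p+q)/2,np.linalg.norm(v),np.degrees(np.arctan2(v[1],v[0])))
go((524.2,187.9,34),97.3)
E
```

```text
[523.39880444 187.93906421  66.        ] 58.899156144441214 7.390713143263359
pos [523.  190.1  51. ] xaxis [-9.e-04 -8.e-04 -1.e+00] jaw yaw -82.38 shift [17.1  0.9  2.3] spin 0.32 j [ 0.64   0.467 -0.381  0.    -0.724  1.064] F [ 0.38 -0.06  0.39] T [-0.036 -0.023  0.023] w 85.4 t 2.3333
```

>>> apply_moves(
  targets="5 0.5 1 0 -1; 11 0.8 1.8 0.3 -1; 16 0.8 1.8 0.3 -1; 16.5 0.8 1.8 0.3 -1; 16.5 0.8 1.8 0.3 -1",
)

```text
clock: 2.75
position: [524.3, 187.8, 34.6]
ee_rot: [0.467, 0.531, -0.468, 0.531]
contact_force: [0.4, -0.2, -0.1]
gripper_width: 85.6
```

>>> apply_moves(
  targets="0 0 0 0 0; 0 0 0 0 0.3; 0 0 0 0 0.6; 0 0 0 0 1; 0 0 0 0 1; 0 0 0 0 1; 0 0 0 0 1; 0 0 0 0 1; 0 0 0 0 1; 0 0 0 0 1",
)

```text
clock: 3.58
position: [524.5, 188.1, 35.0]
ee_rot: [0.467, 0.531, -0.467, 0.531]
contact_force: [-0.8, 0.5, 1.2]
gripper_width: 15.0
```

```bash
python3 - <<'E'
from h import *
from bench import get_image
go((524.2,187.9,34),97.3)
d=get_image("wrist");cv2.imwrite("pics/wrist3.png",d["img"][:,:,::-1]);np.savez("pics/wrist3.npz",**d)
E
```

```text
pos [524.5 188.1  35. ] xaxis [ 2.e-04  1.e-04 -1.e+00] jaw yaw -82.72 shift [ 1.  -0.3  0.2] spin -0.02 j [ 0.635  0.491 -0.393  0.    -0.687  1.062] F [-0.78  0.54  1.24] T [ 0.116  0.126 -0.004] w 15.0 t 3.5833
```

View pics/wrist3.png

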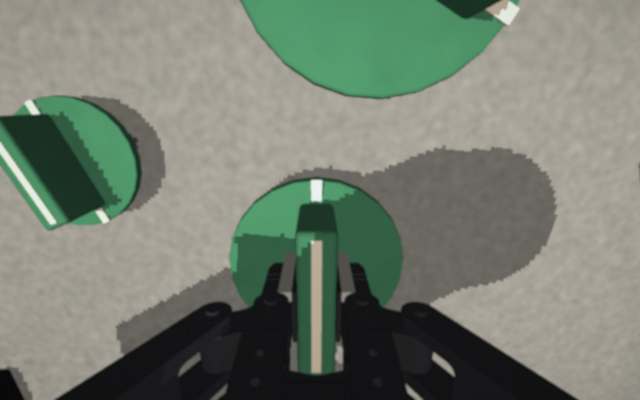

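Gripped: the opening is 15 mm and the bar is parallel with the pads. Next I lift.

>>> apply_moves(
  targets="-5 0 0 0 1; -15 0 0 0 1; -30 0 0 0 1; -50 0 0 0 1; -75 0 0 0 1; -100 0 0 0 1; -125 0 0 0 1; -148 0 0 0 1; -165 0 0 0 1; -175 0 0 0 1",
)

```text
clock: 4.47
position: [525.0, 188.2, 213.0]
ee_rot: [0.469, 0.53, -0.466, 0.531]
contact_force: [0.5, 0.3, -0.8]
gripper_width: 15.5
```

```bash
python3 - <<'E'
from h import *
from bench import get_image
go((488.3,-161.8,210),101.9)
d=get_image("wrist");cv2.imwrite("pics/wrist4.png",d["img"][:,:,::-1]);np.savez("pics/wrist4.npz",**d)
E
```

```text
pos [525.  188.2 213. ] xaxis [ 0.0037  0.0022 -1.    ] jaw yaw -82.72 shift [  2.1 -80.7 342.5] spin -4.62 j [ 0.635  0.283 -0.191  0.    -1.093  1.063] F [ 0.45  0.27 -0.78] T [ 0.003 -0.064  0.029] w 15.5 t 4.4667
```

View pics/wrist4.png

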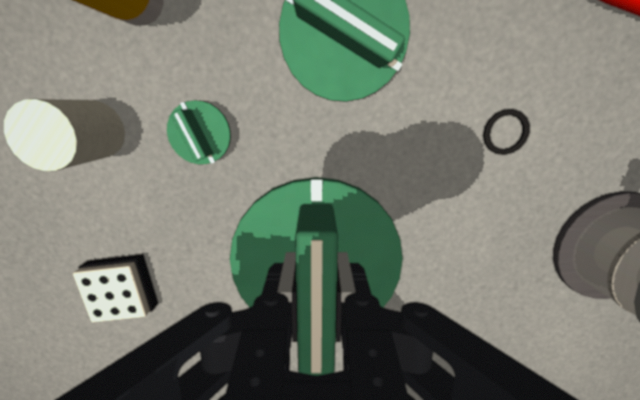

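The cap is in the air and unchanged in the hand. I'll work out its centre in the tool frame from the wrist3 picture while the heights are still known.

```bash
python3 - <<'E'
from h import *
d=load("wrist3")
p=ray(d,317,240,66);q=ray(d,316,374,66);print("stripe",(p+q)/2,np.linalg.norm(p-q),np.degrees(np.arctan2(*(p-q)[1::-1])))
t=ray(d,316.5,178.5,28);v=(p-q)/np.linalg.norm(p-q);print("disc centre",t-44*v)
l=ray(d,230.5,256,28);r=ray(d,402.5,256,28);print((l+r)/2,np.linalg.norm(r-l))
p=ray(d,317,231,66);print("bar end",p-33*v)
E
```

```text
stripe [523.36485906 187.36305907  66.        ] 60.456713986085525 6.946922715960796
disc centre [523.6371134  187.62088039  28.        ]
[528.54102914 187.96593321  28.        ] 84.89823932158215
bar end [524.07678953 187.47402069  66.        ]
```

>>> apply_moves(
  targets="0 -5 25 0 1; 0 -12 55 -1 1; 0 -20 88 -2 1; 0 -28 122 -3 1; 0 -37 157 -4 1; 0 -45 192 -4.6 1; 0 -53 227 -4.6 1; 0 -61 260 -4.6 1; 0 -67 285 -4.6 1; 0 -71 302 -4.6 1",
)

```text
clock: 5.35
position: [490.6, -122.8, 208.7]
ee_rot: [0.446, 0.549, -0.447, 0.548]
contact_force: [-0.0, 0.2, -1.9]
gripper_width: 14.9
```

```bash
python3 - <<'E'
from h import *
go((488.3,-161.8,212),101.9)
E
```

```text
pos [ 490.6 -122.8  208.7] xaxis [-2.7e-03  1.0e-04 -1.0e+00] jaw yaw -78.26 shift [ -3.3 -10.2  37.8] spin -0.16 j [ 0.076  0.202 -0.312 -0.    -1.059  1.7  ] F [-0.02  0.21 -1.91] T [ 0.016 -0.066  0.012] w 14.9 t 5.35
```

```bash
python3 - <<'E'
from h import *
from bench import get_image
for n in("wrist","side","scene"):
    d=get_image(n);cv2.imwrite(f"pics/{n}5.png",d["img"][:,:,::-1]);np.savez(f"pics/{n}5.npz",**d)
E
```

```text
(no output)
```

View pics/wrist5.png

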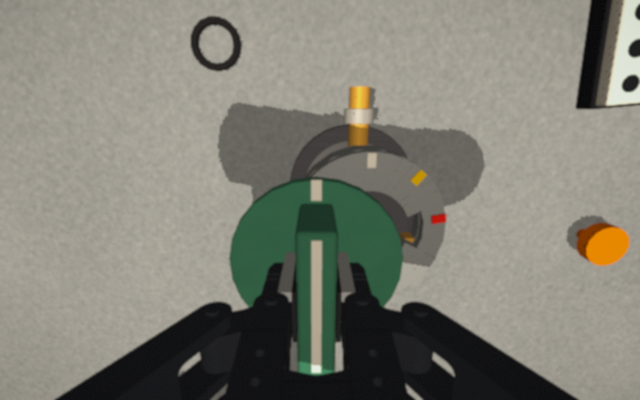

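View pics/side5.png

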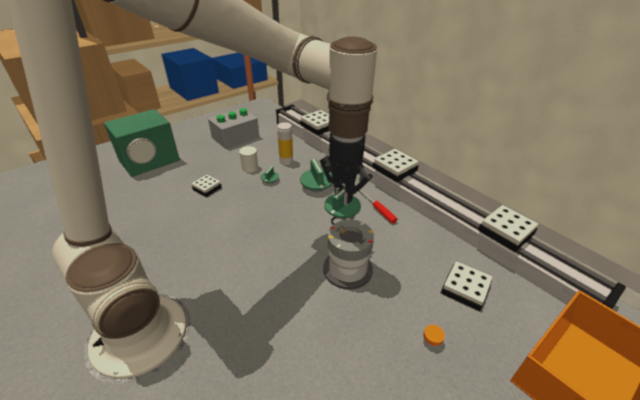

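The wrist view shows the white mark at (372,160), the yellow one at (419,178) and the red one at (438,219). I'll refine the pot pose with these.

```bash
python3 - <<'E'
from h import *
crop(load("wrist5"),"w5c",340,140,460,240,6)
from scipy.optimize import least_squares
w=load("wrist5")
obs=[(372,160,0),(419,178,-40),(438.5,219,-80)]
P=np.array([ray(w,u,v,130) for u,v,_ in obs])[:,:2];A=np.array([o[2] for o in obs])
def f(x): 
    a=np.radians(x[2]+A);return (P-np.c_[x[0]+50*np.cos(a),x[1]+50*np.sin(a)]).ravel()
r=least_squares(f,[488,-162,12]);print(r.x,r.fun.round(2))
print(np.linalg.norm(P[0]-P[1]),np.linalg.norm(P[0]-P[2]))
E
```

```text
[ 487.56348348 -161.7443043    11.2022968 ] [ 0.07  0.29 -0.1  -0.28  0.03 -0.01]
34.79766577756357 64.56698508270675
```

View pics/w5c.png

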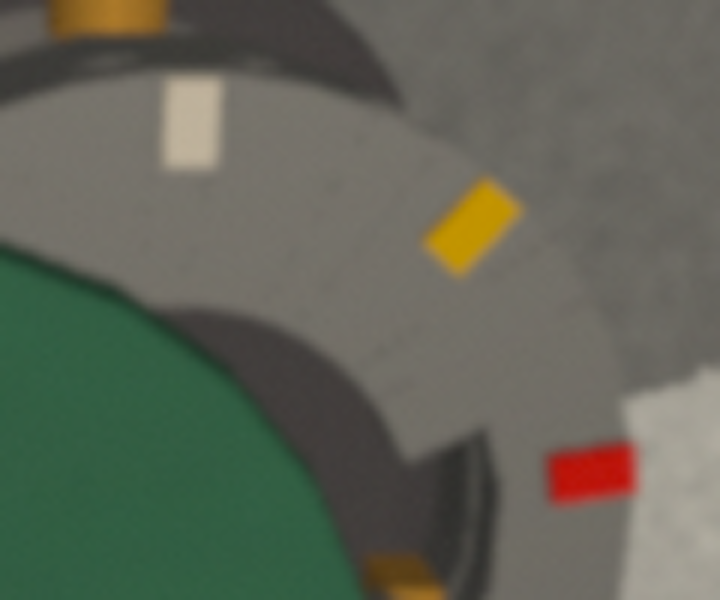

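```bash
python3 - <<'E'
from h import *
go((488.3,-161.3,212),101.5)
E
```

```text
pos [ 491.2 -121.6  208.8] xaxis [-2.3e-03  3.0e-04 -1.0e+00] jaw yaw -78.3 shift [ -3.2 -10.9  38.3] spin 0.2 j [ 7.800e-02  2.020e-01 -3.120e-01 -1.000e-03 -1.059e+00  1.697e+00] F [-0.02 -0.04 -2.33] T [ 0.008 -0.005 -0.039] w 15.6 t 5.5
```

>>> apply_moves(
  targets="0 -2 10 0 1; 0 -5 20 0 1; 0 -8 30 0.2 1; -1 -11 38 0.2 1; -1 -11 38.3 0.2 1; -1 -11 38.3 0.2 1",
)

```text
clock: 6.0
position: [489.3, -160.7, 210.8]
ee_rot: [0.447, 0.548, -0.447, 0.548]
contact_force: [-0.1, 0.6, -2.7]
gripper_width: 15.1
```

```bash
python3 - <<'E'
from h import *
from bench import get_image
for n in("wrist","side","scene"):
    d=get_image(n);cv2.imwrite(f"pics/{n}6.png",d["img"][:,:,::-1]);np.savez(f"pics/{n}6.npz",**d)
    go((488.3,-161.3,212),101.5)
crop(load("side6"),"s6c",300,150,400,290,4)
crop(load("scene6"),"n6c",250,100,350,200,6)
E
```

```text
pos [ 489.3 -160.4  210.8] xaxis [ 1.e-04  1.e-04 -1.e+00] jaw yaw -78.36 shift [-1.2 -1.2  0.7] spin 0.14 j [-1.000e-03  2.150e-01 -2.900e-01 -0.000e+00 -1.066e+00  1.775e+00] F [ 0.75  0.01 -2.31] T [-0.009 -0.014 -0.034] w 15.1 t 6.05
pos [ 489.3 -160.2  210.8] xaxis [ 1.e-04  2.e-04 -1.e+00] jaw yaw -78.33 shift [-1.2 -1.2  0.9] spin 0.17 j [-1.000e-03  2.150e-01 -2.900e-01 -0.000e+00 -1.066e+00  1.775e+00] F [ 0.59  0.57 -2.19] T [ 0.034  0.009 -0.018] w 15.2 t 6.1
pos [ 489.3 -160.1  210.8] xaxis [ 0.e+00  2.e-04 -1.e+00] jaw yaw -78.32 shift [-1.2 -1.2  1. ] spin 0.18 j [-1.000e-03  2.150e-01 -2.900e-01 -0.000e+00 -1.066e+00  1.775e+00] F [ 0.39 -0.31 -2.7 ] T [0.016 0.031 0.017] w 15.1 t 6.15
```

View pics/wrist6.png

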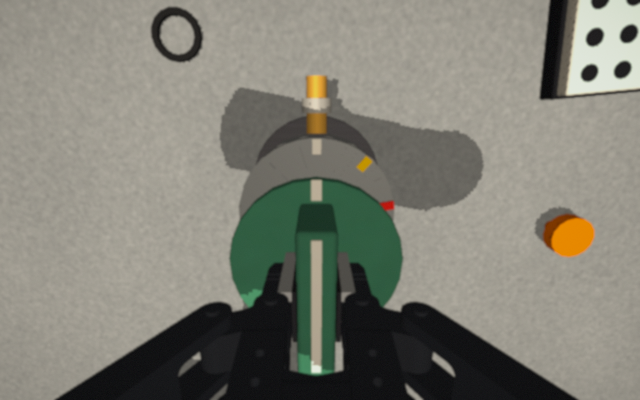

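View pics/s6c.png

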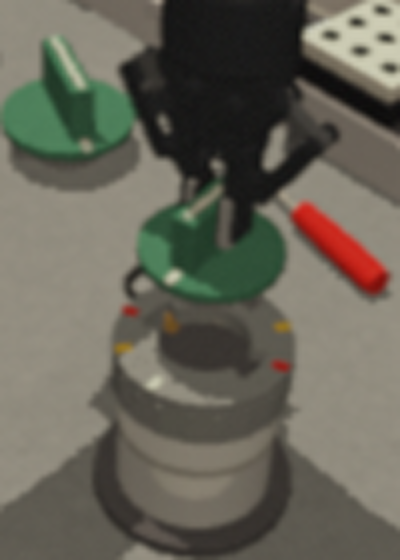

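View pics/n6c.png

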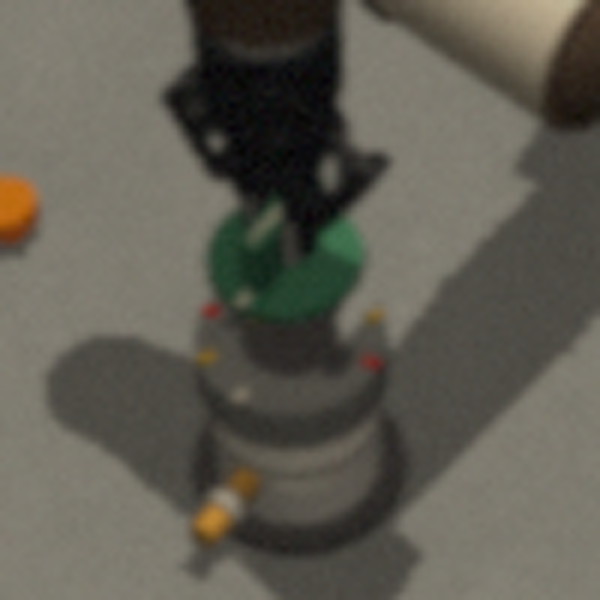

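```bash
python3 - <<'E'
from h import *
crop(load("wrist6"),"w6c",290,125,410,225,6)
from scipy.optimize import least_squares
w=load("wrist6")
for obs in ([(317,147,0),(365,163.5,-40)],):
  P=np.array([ray(w,u,v,130) for u,v,_ in obs])[:,:2];A=np.array([o[2] for o in obs])
  def f(x): 
    a=np.radians(x[2]+A);return (P-np.c_[x[0]+50*np.cos(a),x[1]+50*np.sin(a)]).ravel()
  r=least_squares(f,[488,-162,12]);print(r.x,r.fun.round(2))
E
```

```text
[ 487.47003854 -163.23226895   12.79158484] [ 0.01  0.07 -0.01 -0.07]
```

View pics/w6c.png

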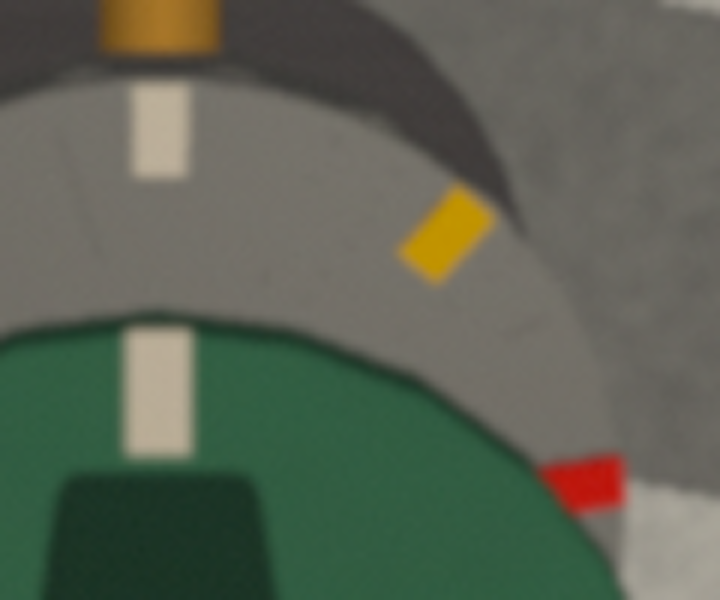

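```bash
python3 - <<'E'
from h import *
from scipy.optimize import least_squares
w=load("wrist6")
obs=[(316.25,146.4,0),(364.25,163.4,-40)]
P=np.array([ray(w,u,v,130) for u,v,_ in obs])[:,:2];A=np.array([o[2] for o in obs])
def f(x): 
    a=np.radians(x[2]+A);return (P-np.c_[x[0]+50*np.cos(a),x[1]+50*np.sin(a)]).ravel()
r=least_squares(f,[488,-162,12]);print(r.x,r.fun.round(2))
# spout tip at z~50
print(ray(w,316.5,75,50)[:2])
# cap centre now, cap z ~ 210.8-35=176 -> disc top 204, bar top 242
p=ray(w,317,231,241.8);q=ray(w,316,378,241.8);print((p+q)/2,np.linalg.norm(p-q))
t=ray(w,316.5,178.5,203.8);v=(p-q)/np.linalg.norm(p-q);print(t-44*v, np.degrees(np.arctan2(v[1],v[0])))
E
```

```text
[ 487.65176304 -162.26484258   12.26826217] [ 0.02  0.12 -0.02 -0.12]
[ 585.6050033  -141.67922294]
[ 488.81054279 -161.36868916  241.8       ] 66.07144155423812
[ 488.39611515 -161.25687955  203.8       ] 11.317097507789212
```

The cap's mark at (316,190), the rim's white mark at (316,146) and the spout are in line. A shift of about 1 mm centres the cap, then I lower it.

>>> apply_moves(
  targets="5 -0.4 0.2 -0.3 1; 15 -0.9 0.4 -0.3 1; 25 -0.9 0.4 -0.3 1; 34 -0.9 0.4 -0.3 1; 40 -0.9 0.4 -0.3 1; 42 -0.9 0.4 -0.3 1; 42 -0.9 0.4 -0.3 1",
)

```text
clock: 6.73
position: [488.1, -160.8, 167.8]
ee_rot: [0.445, 0.55, -0.446, 0.549]
contact_force: [-0.7, -0.6, -2.5]
gripper_width: 14.8
```

```bash
python3 - <<'E'
from h import *
from bench import get_image
for n in("wrist","side"):
    d=get_image(n);cv2.imwrite(f"pics/{n}7.png",d["img"][:,:,::-1]);np.savez(f"pics/{n}7.npz",**d)
    go((488.3,-161.9,145),102)
crop(load("side7"),"s7c",300,180,400,290,5)
E
```

```text
pos [ 488.5 -160.9  168.5] xaxis [-6.e-04 -2.e-04 -1.e+00] jaw yaw -78.02 shift [23.5 -0.4  0.9] spin -0.02 j [-0.002  0.256 -0.352  0.    -0.963  1.782] F [-0.54  0.11 -0.23] T [ 0.006 -0.064 -0.076] w 15.2 t 6.7833
pos [ 488.8 -160.9  168.9] xaxis [ 3.e-04 -2.e-04 -1.e+00] jaw yaw -78.02 shift [23.9 -0.7  0.8] spin -0.02 j [-0.002  0.255 -0.352  0.    -0.963  1.782] F [-0.73 -0.33 -2.24] T [-0.007 -0.075  0.024] w 15.2 t 6.8333
```

View pics/wrist7.png

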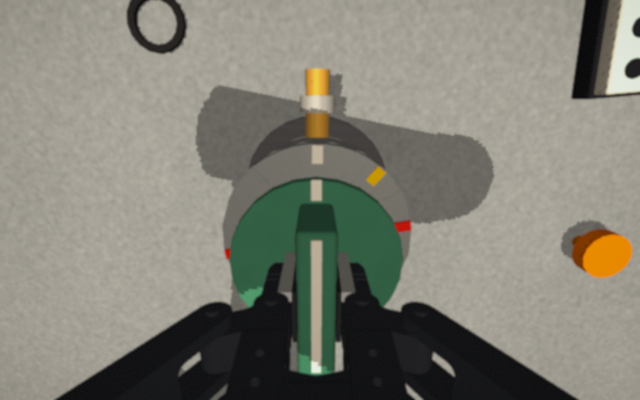

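View pics/s7c.png

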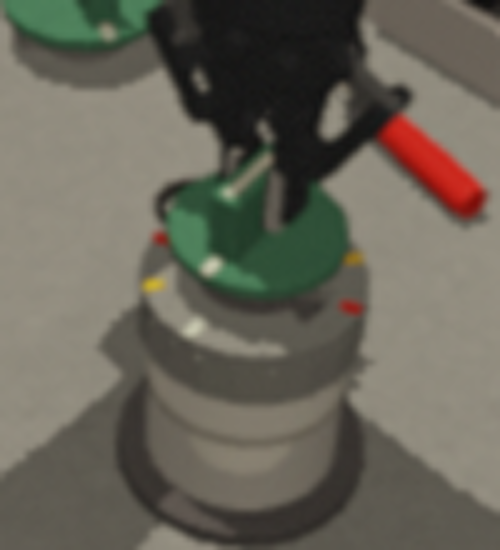

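```bash
python3 - <<'E'
from h import *
crop(load("wrist7"),"w7c",215,135,425,265,3)
crop(load("wrist7"),"w7d",300,140,420,240,6)
E
```

```text
(no output)
```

View pics/w7d.png

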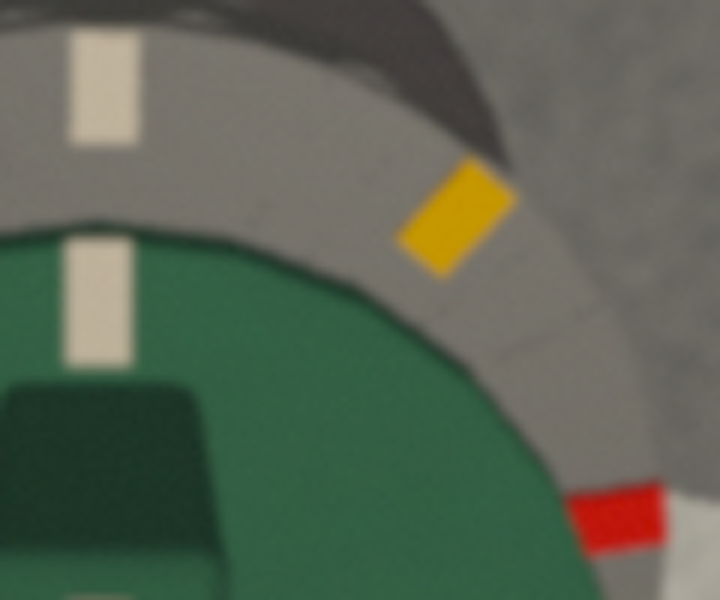

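```bash
python3 - <<'E'
from h import *
from scipy.optimize import least_squares
w=load("wrist7")
g=lambda a,b:(300+(a+.5)/6-.5,140+(b+.5)/6-.5)
obs=[(*g(105,88),0),(*g(456,218),-40),(*g(614,518),-80)]
P=np.array([ray(w,u,v,130) for u,v,_ in obs])[:,:2];A=np.array([o[2] for o in obs])
def f(x): 
    a=np.radians(x[2]+A);return (P-np.c_[x[0]+50*np.cos(a),x[1]+50*np.sin(a)]).ravel()
r=least_squares(f,[488,-162,12]);print(r.x,r.fun.round(2))
zc=168.8-35
p=ray(w,317,231,zc+66);q=ray(w,316,378,zc+66);print((p+q)/2,np.linalg.norm(p-q))
t=ray(w,316.5,178.5,zc+28);v=(p-q)/np.linalg.norm(p-q);print(t-44*v, np.degrees(np.arctan2(v[1],v[0])))
E
```

```text
[ 487.65641868 -161.8193593    11.78292495] [ 0.02  0.09 -0.07 -0.13  0.05  0.04]
[ 488.38384274 -161.37286759  199.8       ] 65.57353460208114
[ 487.47312801 -161.35812367  161.8       ] 11.676339863891062
```

Within 0.5 mm and 0.2°. I lower it slowly.

>>> apply_moves(
  targets="2.5 -0.1 0.2 0 1; 5 -0.2 0.4 0 1; 7.5 -0.2 0.4 0 1; 10 -0.2 0.4 0 1; 12 -0.2 0.4 0 1; 14 -0.2 0.4 0 1; 16 -0.2 0.4 0 1; 18 -0.2 0.4 0 1; 18 -0.2 0.4 0 1",
)

```text
clock: 7.58
position: [488.1, -161.2, 150.3]
ee_rot: [0.445, 0.55, -0.445, 0.549]
contact_force: [0.3, 0.2, -1.8]
gripper_width: 15.1
```

```bash
python3 - <<'E'
from h import *
go((488.3,-161.9,145),102)
E
```

```text
pos [ 488.1 -161.2  150.3] xaxis [-9.e-04  1.e-04 -1.e+00] jaw yaw -78.03 shift [5.3 0.1 0.7] spin -0.03 j [-0.003  0.276 -0.377 -0.    -0.919  1.783] F [ 0.28  0.2  -1.83] T [ 0.005  0.053 -0.008] w 15.1 t 7.5833
```

>>> apply_moves(
  targets="1 0 0 0 1; 2 0 0 0 1; 3 0 0 0 1; 4 0 0 0 1; 4.5 0 0 0 1; 4.5 0 0 0 1",
)

```text
clock: 8.08
position: [488.3, -161.3, 146.2]
ee_rot: [0.445, 0.549, -0.445, 0.549]
contact_force: [0.1, 0.0, -1.4]
gripper_width: 15.3
```

```bash
python3 - <<'E'
from h import *
go((488.3,-161.9,145),102)
E
```

```text
pos [ 488.3 -161.3  146.2] xaxis [-2.e-04  0.e+00 -1.e+00] jaw yaw -78.03 shift [ 1.2 -0.1  0.6] spin -0.03 j [-0.003  0.281 -0.382 -0.    -0.908  1.783] F [ 0.07  0.01 -1.44] T [-0.01   0.012 -0.01 ] w 15.3 t 8.0833
```

>>> apply_moves(
  targets="0.5 0 0 0 1; 1 0 0 0 1; 1.5 0 0 0 1; 2 0 0 0 1; 2 0 0 0 1",
)

```text
clock: 8.5
position: [488.4, -161.3, 144.9]
ee_rot: [0.445, 0.549, -0.445, 0.55]
contact_force: [-2.9, 1.1, 2.6]
gripper_width: 15.0
```

```bash
python3 - <<'E'
from h import *
from bench import get_image
for n in("side","scene"):
    d=get_image(n);cv2.imwrite(f"pics/{n}8.png",d["img"][:,:,::-1]);np.savez(f"pics/{n}8.npz",**d)
    go((488.3,-161.9,145),102)
crop(load("side8"),"s8c",300,180,400,290,5)
E
```

```text
pos [ 488.4 -161.3  144.9] xaxis [ 4.e-04 -2.e-04 -1.e+00] jaw yaw -78.02 shift [-0.1 -0.3  0.6] spin -0.02 j [-0.003  0.282 -0.384  0.    -0.904  1.783] F [-2.51  2.33  2.74] T [ 0.378  0.549 -0.047] w 15.3 t 8.55
pos [ 488.4 -161.3  144.9] xaxis [ 3.e-04 -2.e-04 -1.e+00] jaw yaw -78.02 shift [-0.1 -0.2  0.6] spin -0.02 j [-0.003  0.282 -0.384  0.    -0.904  1.783] F [-3.03  2.28  3.79] T [ 0.436  0.686 -0.009] w 15.3 t 8.6
```

View pics/s8c.png

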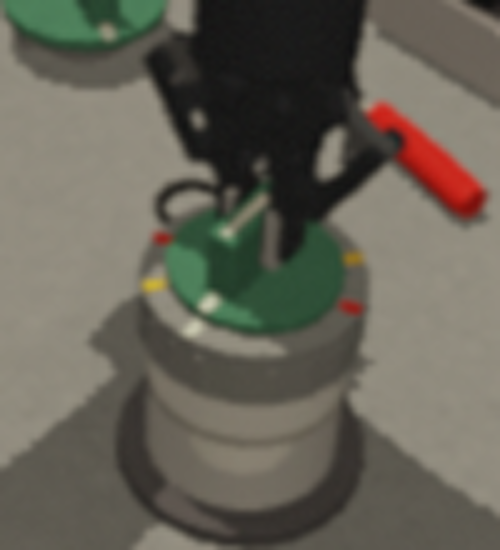

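Contact came at the expected height (TCP z 145, cap z about 110), with about 6 N of push, and the side view shows the disc flat on the rim. Next I twist clockwise, in two stages.

>>> apply_moves(
  targets="0 0 0 2 1; 0 0 0 4 1; 0 0 0 6 1; 0 0 0 8 1; 0 0 0 10 1; 0 0 0 12 1; 0 0 0 14 1; 0 0 0 16 1; 0 0 0 16 1",
)

```text
clock: 9.35
position: [488.8, -161.8, 144.9]
ee_rot: [0.517, 0.482, -0.517, 0.483]
contact_force: [-1.6, -1.3, 3.7]
gripper_width: 15.0
```

```bash
python3 - <<'E'
from h import *
go((488.3,-161.9,145),61.9)
E
```

```text
pos [ 488.8 -161.8  144.9] xaxis [ 0.001 -0.001 -1.   ] jaw yaw -94.02 shift [-0.1 -0.5  0.2] spin 24.08 j [-3.000e-03  2.820e-01 -3.840e-01  1.000e-03 -9.030e-01  1.503e+00] F [-1.63 -1.31  3.72] T [-0.42  0.41 -0.  ] w 15.0 t 9.35
```

>>> apply_moves(
  targets="0 0 0 3 1; 0 0 0 6 1; 0 0 0 9 1; 0 0 0 12 1; 0 0 0 15 1; 0 0 0 18 1; 0 0 0 21 1; 0 0 0 23 1; 0 0 0 24 1; 0 0 0 24 1",
)

```text
clock: 10.18
position: [488.4, -162.0, 144.9]
ee_rot: [-0.606, -0.364, 0.606, -0.365]
contact_force: [-3.1, -2.5, 4.6]
gripper_width: 15.1
```

```bash
python3 - <<'E'
from h import *
from bench import get_image
for n in("wrist","side","scene"):
    d=get_image(n);cv2.imwrite(f"pics/{n}9.png",d["img"][:,:,::-1]);np.savez(f"pics/{n}9.npz",**d)
    go((488.3,-161.9,145),61.9)
crop(load("side9"),"s9c",300,180,400,290,5)
crop(load("scene9"),"n9c",260,120,340,200,6)
E
```

```text
pos [ 488.4 -162.   144.9] xaxis [ 1.0e-04 -1.2e-03 -1.0e+00] jaw yaw -117.96 shift [-0.1 -0.1 -0. ] spin 0.14 j [-4.000e-03  2.820e-01 -3.840e-01  1.000e-03 -9.040e-01  1.086e+00] F [-2.24 -3.47  5.35] T [-1.047  0.769  0.055] w 15.3 t 10.2333
pos [ 488.3 -162.   144.9] xaxis [-0.     -0.0012 -1.    ] jaw yaw -117.96 shift [-0.1 -0.1 -0. ] spin 0.14 j [-4.000e-03  2.820e-01 -3.840e-01  1.000e-03 -9.040e-01  1.086e+00] F [-3.18 -3.23  5.55] T [-1.026  0.763  0.097] w 15.3 t 10.2833
pos [ 488.4 -162.   144.9] xaxis [ 1.0e-04 -1.2e-03 -1.0e+00] jaw yaw -117.96 shift [-0.1 -0.1 -0. ] spin 0.14 j [-4.000e-03  2.820e-01 -3.840e-01  1.000e-03 -9.040e-01  1.086e+00] F [-2.38 -3.07  5.05] T [-1.     0.782  0.114] w 15.2 t 10.3333
```

View pics/wrist9.png

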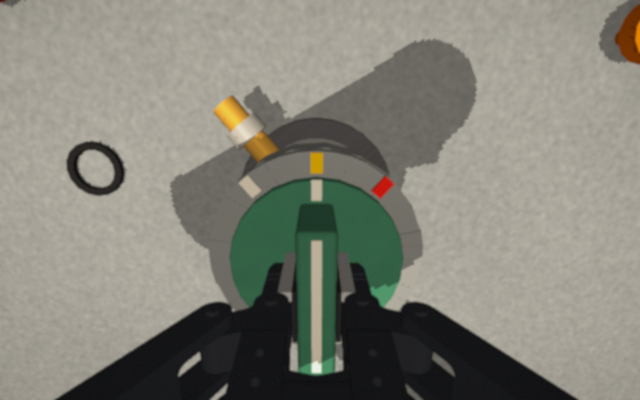

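View pics/s9c.png

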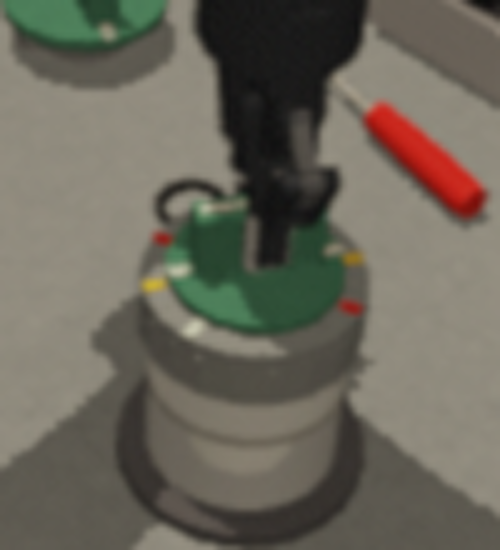

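View pics/scene9.png

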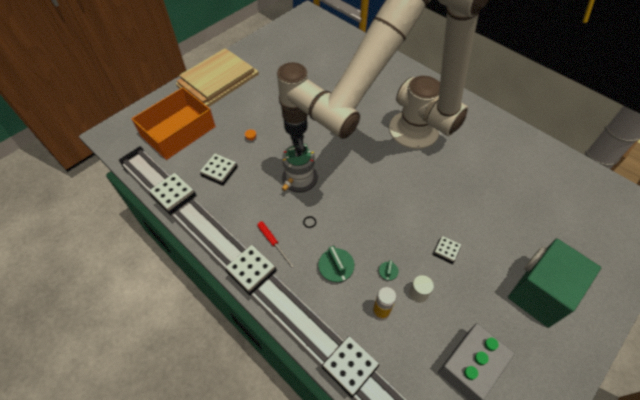

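The bar's mark at (317,190) points at the yellow mark at (317,162). The disc is flat, the grip holds at 15.2 mm, and the force and torque on the wrist are steady. The bystanders are where they were. I'm handing in.

```bash
python3 - <<'E'
from bench import job
print(job.job_done())
from h import *
go((488.3,-161.9,145),61.9)
E
```

```text
the job is handed in; nothing more can be done
None
the job is handed in; nothing more can be done
```

I picked up the 88 mm cap (the medium one of three), lined its bar up with the white marks, and lowered it fully home. I then twisted it 40° clockwise to the yellow marks and handed in at 10.3 s with the gripper still holding the bar.

**Last checks before handing in:**
- **Angle:** the jaws were within 0.2° of the yellow-mark direction, and the wrist picture shows the bar's mark pointing straight at the yellow mark.
- **Seating:** the gripper stood at the height that puts the cap about level with its seat (z about 110 mm). It was within about 0.5 mm of the pot's axis, pressing down lightly (5–7 N), and the side view shows the disc flat on the rim.
- **Grip:** the fingers held at 15.2 mm on the bar, and nothing was moving.
- **Bystanders:** all looked unmoved in the scene picture.

**Disagreements:** early cap angle estimates differed by about 1.5° between cameras, so I used the wrist view. The pads then aligned the bar when they closed. A small sideways force of about 4 N and a moment of about 1.3 N m on the wrist remained, but both were steady. The state could not be read after handing in, so the final second itself is unchecked.

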